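# Hold a phone cell under the probes of a lever test jig

## Robot

A 6-joint arm with a two-finger parallel gripper is mounted at the origin on a cart in front of the work surface, level with it; the furniture and walls round the work are solid. World frame = base frame: x ahead of the robot, y to its left, z up, the work surface at z = 0. Lengths are in m, angles in rad, forces in N, time in s.
With the tool pointing down it reaches from about 0.375 to 0.975 m from the base axis. Payload 3.8 kg.
Tool frame: the origin (TCP) lies midway between the tips of the shut fingers; the grasp point (between the pads) lies 19 mm behind it; z points along the fingers, y is the direction in which the jaws open and shut (so a half turn about z gives the same grasp; the last joint's range is limited). The gripper opens to 85 mm and grips with 20 to 120 N. Pads are 22 mm wide; open, the fingers measure 114 mm over their backs; the gripper's body (76 mm by 85 mm) begins 54 mm behind the grasp point. The pads swing forward as they close: fully open they stand 13 mm farther back than shut.
Start: joints at [1.268, 0.264, 1.604, -0, 1.274, -0.037], TCP at [0.177, 0.651, 0.231] pointing down, gripper open.
Joint ranges: [-2.63, 2.63], [-0.94, 2.18], [0.31, 2.57], [-1.31, 4.45], [0, 2.66], [-2.55, 2.55]. Speed limits (rad/s): [2.57, 2.57, 3.14, 3.14, 3.14, 3.14].

## Interface

Orientations are given as a rotation vector (axis times angle).
In Python, from workcell import bot gives the robot as it stands.
- The arm moves only by the tool drive_tool, never from a script. Its argument "steps" is a list of rows, each a list of 2 entries, a list of its own where there are three numbers: the shift along the tool's x, y, z in mm, then the turn about the tool's z in degrees. In form: [[[dx, dy, dz], twist], ...]. A call has 1 to 8 rows; each row shifts and turns the commanded pose from where the row before left it, along the tool's axes as they then stand; what a row does not reach is not made up. A row lasts 1/12 s, in which the tool goes at most 41.7 mm and 7.16 degrees, less where a joint would pass 70% of its speed; a pose out of reach is approached as far as the arm can. A call is refused whole if a number of a shift passes 41.7 or a number of a turn 7.16, either way. A call with a gripper value outside its range is refused whole. "jaw" is the opening, from 0 (shut) to 1 (fully open), set as the call begins (left out, the last holds). The fingers move at their own pace and stop on an object; "force" is the grip in N (left out, the last holds). Time passes only in rows, so rows that do not move let the fingers close. It gives the time, the measured TCP pose, the force and the opening at its end, in the units of the state.
- bot.read_state(): the state, without advancing time (a new reading comes with each control period).
- bot.read_camera(name): name is "scene" or "top" or "wrist"; returns the picture (480x640x3 uint8, red, green, blue); there is no depth.
- bot.camera_info(name): a dict with "fx", "fy", "cx", "cy" (pixels), "position" and "attitude" of the camera in the world. Camera axes: x right, y down, z forward; pixel columns grow to the right and rows downward; lengths in m; the calibration is good to about 2 mm. A picture is of the moment at which its call begins: read the wrist's pose just before it. camera_info takes no time and is no camera call; for the wrist camera it gives the pose at the moment of the call.
- bot.finish_job(): hands the job in, once; it reports no verdict.
The state is a dict: "time": time; "q": joint angles; "joint_vel": joint speeds; "joint_torque": joint torques, N m; "tool_pos": TCP position; "tcp_rot": TCP orientation; "wrist_force": force on the tool from outside, world axes, zero at the start; "torque": the same for the moment, N m; "width": opening from 0.0 (shut) to 1.0 (fully open).
Only numpy, scipy, OpenCV 4.12 (cv2) and the standard library are available. Lean on these libraries where they do the work, as an engineer would, in place of code of your own. Each camera call takes 0.05 s, during which the arm holds its last target.

## Task

Test the flat phone cell that lies in the sliding nest of the lever press on the bench: push the nest by its upright tab along its rails, under the press head, fully home against the end stop, and only then take the press lever by its ball knob and pull it down until the lever is level, so that the spring probes press on the cell. The lever springs back and pulling it clearly below level wrecks the probes, so keep hold of the knob with the lever still and level: the job ends holding it there for the meter reading. Do not disturb the multimeter, the solder spool or the tweezers lying beside the jig.

Things in the scene. Friction and masses are not known exactly. Their poses are not given: they have to be found in the camera images.
- jig: Lever probe press, fixed: base 120 mm wide, top 12 mm up, lipped guide rails, grey head 70 mm wide over the rails (underside 68, top 148 mm up, front face at x = -28 mm). Origin on the bench under the vertical probe axis; x runs from the open front (base edge x = -150 mm) to the rear column, z up, y to its left. Lever axis: along y through x = 0, z = 115 mm; lever and knob at y = -72 mm.
- shuttle: Grey sliding nest loose between the rails (2 mm play each side, lips hold it down), 124 x 56 x 12 mm, 0.11 to 0.22 kg, the cell in its pocket. Origin: centre of its underside, 12 mm above the bench; axes as the jig's. Starts 48 to 75 mm short of home; fully home, against the end stop, its origin is at jig x = -20 mm, y = 0. Slides with 1 to 2 N, stays where left.
- shuttle_handle (a point): Point on the upright tab at the nest's front end, 85 mm in front of the nest's origin: tab 18 mm along x, 12 mm thick along y, its top 68 mm above the bench; this point is on its middle line, 52 mm above the bench.
- cell: Flat black phone battery, 40 x 105 x 4 mm, loose in the nest's pocket (2 mm play), its thin tail toward the press; its own -y points to the jig's rear. Origin: centre of its underside, about 2 mm in front of and 6 mm above the nest's origin.
- lever_knob (a point): Black ball knob, 32 mm diameter, on the end of the 11 mm steel lever bar, 140 mm from the lever's axis; this point is the ball's centre. At rest the lever is almost upright, leaning 5 degrees to the front (knob 254 mm above the bench); pulled down it swings to the front; when level the knob is at jig x = -140 mm, 115 mm above the bench.
- press_lever (a joint): Lever angle: 0 at rest against its upper stop, growing as it is pulled forward and down; 1.484 rad is level, 1.83 the hard limit below level. A spring returns it: 1.5 N at the knob to start it, 6 to 8 N at level. The ram with the probes sinks 10 mm per rad; they meet the cell at about 1.05 rad.
- probes (a joint): How far the block of four spring probes is pushed up into the ram by the cell, in m: 0 free, about 0.004 with the lever level, 0.008 bottomed. Spring about 1.5 N per mm.
- multimeter: Pocket multimeter 118 x 78 x 41 mm lying left of the jig (bystander). Origin at the centre of its underside.
- solder_spool: Reel of solder, 52 mm diameter, 34 mm high, standing flat left of the jig's front (bystander). Origin at the centre of its underside.
- tweezers: Straight steel tweezers, 126 mm long, 13 mm wide, 9 mm high, lying left of the jig (bystander). Origin at the centre of its underside.

How it is judged:
On the way, in this order (a step that is already met when the one before it is completed fails the run):
1. the nest is pushed fully home while the lever is still up (x of shuttle in the frame of jig above -0.0245 m and value of joint press_lever below 0.5 rad), for 0.2 s.
2. the lever is held level by its knob with the probes pressed on the cell (x of shuttle in the frame of jig above -0.0245 m and value of joint press_lever between 1.364 and 1.604 rad and value of joint probes above 0.002 m and contact force between the fingers and press_lever above 1 N), for 0.3 s.
At the end, for the whole second after the job is handed in: Fingers hold the knob (over 1 N); lever still and level within 0.12 rad (7 degrees); probes pushed in more than 2 mm by the cell; nest within 4.5 mm of fully home; cell flat in its pocket (origin within 10 mm of the nest's, tilt under 7 degrees) (all of step 2 and velocity of joint press_lever between -0.15 and 0.15 rad/s and distance between cell and shuttle below 0.01 m and angle between cell's own z axis and vertical below 0.12 rad); the arm keeps its last pose, push and grip.
It fails at once if the lever is pulled more than 0.2 rad (11 degrees) below level (value of joint press_lever above 1.684 rad).
It fails at once if the lever is pulled down (past 0.6 rad) while the nest is not home (more than 8 mm short) (value of joint press_lever above 0.6 rad and x of shuttle in the frame of jig below -0.028 m).
It fails at once if the multimeter is shifted by more than 20 mm (distance of multimeter from where it was at the start of the episode above 0.02 m).
It fails at once if the solder spool is shifted by more than 20 mm (distance of solder_spool from where it was at the start of the episode above 0.02 m).
It fails at once if the tweezers is shifted by more than 20 mm (distance of tweezers from where it was at the start of the episode above 0.02 m).
It also fails if it takes over 58 s, if anything falls off the work surface, if the arm or the gripper's body presses on something with over 40 N, if the wrist force passes 120 N, or if a joint passes its speed limit or range.

## Working session

There is one attempt and no reset: what is moved stays moved. The work goes in short steps, Python scripts to look and compute and a tool call to move; the robot and the scene stay as the last step left them, time stands still between calls to the robot, and variables do not carry over. Pictures are saved under pics/ and viewed, and the job is handed in when it is done.

Besides the shell and the picture viewer there is one more tool, called after ">>>" by a JSON object that holds its "fn" and its "kwargs", one argument or row to a line. drive_tool: Moves the arm, as the interface text tells. Its arguments: {"type":"object","properties":{"steps":{"type":"array","items":{"type":"array"}},"jaw":{"type":"number"},"force":{"type":"number"}},"required":["steps"]}

```bash
ls; mkdir -p pics
cat > h.py <<'E'
import numpy as np, cv2
from scipy.spatial.transform import Rotation as R
from workcell import bot
def snap(n,f):
    im=bot.read_camera(n); cv2.imwrite('pics/'+f,im[:,:,::-1]); return im
E
python3 - <<'E'
from h import *
s=bot.read_state(); print(s)
for n in ['scene','top','wrist']:
    print(n,bot.camera_info(n)); snap(n,n+'0.png')
E
```

```text
pics
{'time': 0.0, 'q': array([ 1.26810651e+00,  2.64716255e-01,  1.60535657e+00, -1.84199573e-06,
        1.27366388e+00, -3.68977960e-02]), 'joint_vel': array([ 1.53715803e-04, -1.98533517e-05,  2.30616838e-05, -1.79013056e-03,
       -2.60977806e-03, -9.85653690e-04]), 'joint_torque': array([ 1.46910779e-04, -5.15107727e+01, -3.67315400e+01, -9.95313621e-05,
        1.28839316e-02,  3.27783437e-05]), 'tool_pos': array([0.17709423, 0.65062012, 0.22999627]), 'tcp_rot': array([-0.41622842, -3.11353207,  0.00331952]), 'wrist_force': array([-0.0150444 , -0.36159172, -0.58098406]), 'torque': array([ 0.05244734,  0.0173894 , -0.02041395]), 'width': 1.000529311272585}
scene {'fx': 581.6454230817741, 'fy': 581.6454230817741, 'cx': 316.37483720116126, 'cy': 245.2993656469786, 'position': array([ 0.09607148, -0.03065267,  0.83265818]), 'attitude': array([-2.25936519,  1.0372462 , -0.34978123])}
top {'fx': 594.4680952728872, 'fy': 594.4680952728872, 'cx': 304.0054177165369, 'cy': 245.9344675428629, 'position': array([0.27375355, 0.3435218 , 1.22932594]), 'attitude': array([-2.22755224,  1.95881716, -0.22593519])}
wrist {'fx': 404.98015061281734, 'fy': 404.98015061281734, 'cx': 314.25888880688814, 'cy': 242.0126752812972, 'position': array([0.10111005, 0.67189692, 0.37242947]), 'attitude': array([2.28447448, 1.74644015, 0.27540714])}
```

View pics/scene0.png

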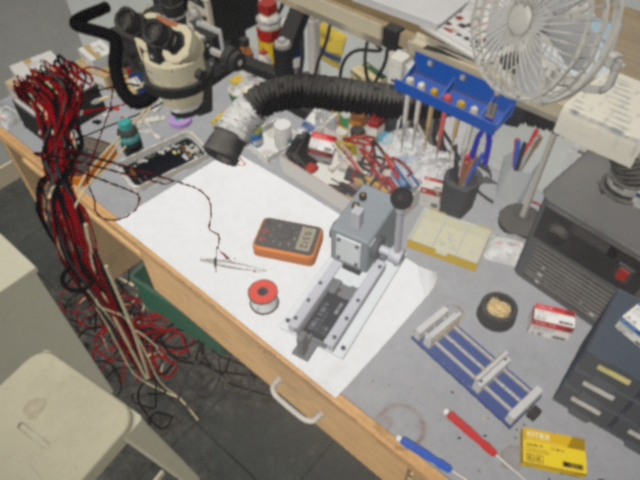

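View pics/top0.png

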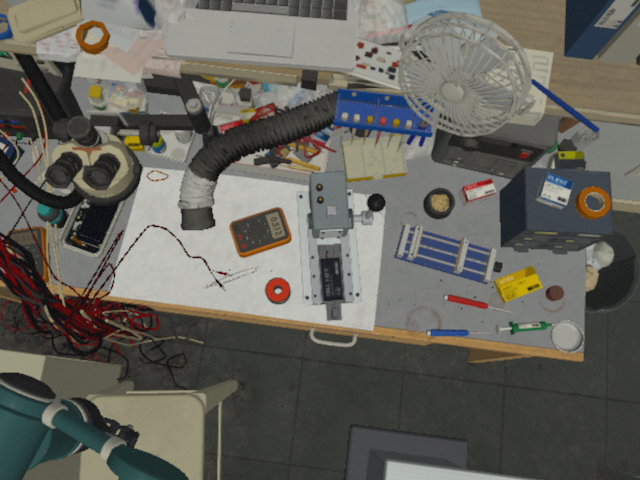

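View pics/wrist0.png

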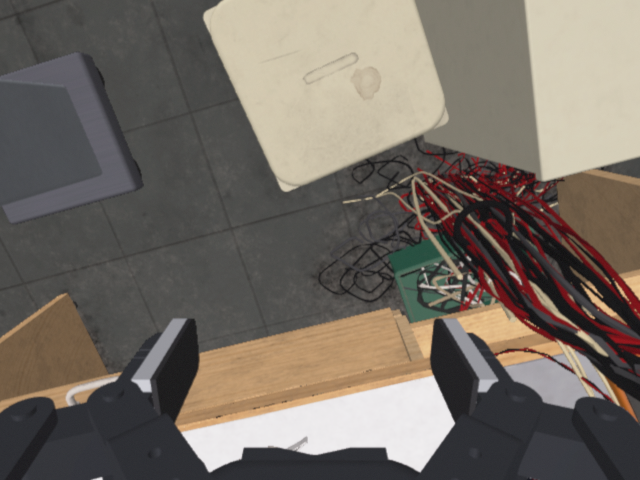

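The scene view shows the jig at about (345,275) with the knob at (401,198). The top view has the knob at (376,202), the head at (330,205) and the tab at (333,310). I'll zoom in on both.

Run:
```python
import cv2
a=cv2.imread('pics/top0.png')[160:330,220:410]; cv2.imwrite('pics/top_z.png',cv2.resize(a,None,fx=3.5,fy=3.5,interpolation=cv2.INTER_CUBIC)[:600])
a=cv2.imread('pics/scene0.png')[180:370,240:440]; cv2.imwrite('pics/scene_z.png',cv2.resize(a,None,fx=3,fy=3,interpolation=cv2.INTER_CUBIC)[:600])
```

```text
(no output)
```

View pics/top_z.png

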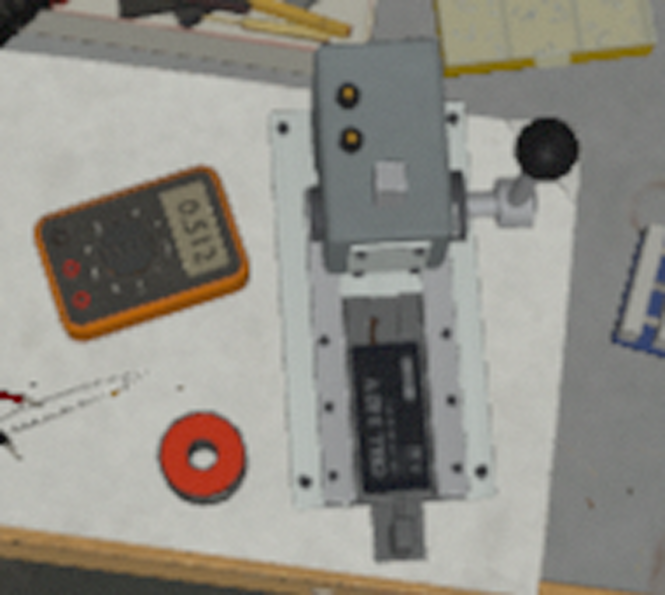

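View pics/scene_z.png

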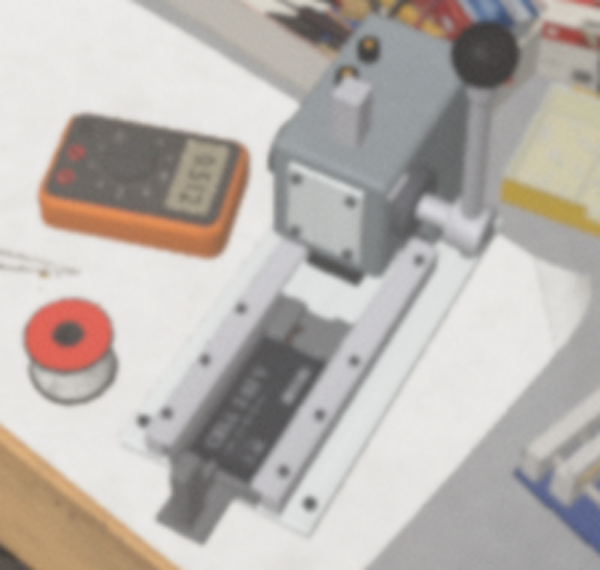

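```bash
cat >> h.py <<'E'
def ray(n,u,v,ci=None):
    c=ci or bot.camera_info(n)
    d=R.from_rotvec(c['attitude']).as_matrix()@np.array([(u-c['cx'])/c['fx'],(v-c['cy'])/c['fy'],1.])
    return np.array(c['position']),d/np.linalg.norm(d)
def onz(n,u,v,z,ci=None):
    p,d=ray(n,u,v,ci); return p+d*(z-p[2])/d[2]
def tri(rs):
    A=sum(np.eye(3)-np.outer(d,d) for p,d in rs); b=sum((np.eye(3)-np.outer(d,d))@p for p,d in rs)
    x=np.linalg.solve(A,b); return x,[np.linalg.norm((np.eye(3)-np.outer(d,d))@(x-p)) for p,d in rs]
def proj(n,X,ci=None):
    c=ci or bot.camera_info(n)
    q=R.from_rotvec(c['attitude']).as_matrix().T@(np.array(X)-c['position'])
    return q[0]/q[2]*c['fx']+c['cx'],q[1]/q[2]*c['fy']+c['cy']
E
python3 - <<'E'
from h import *
T=lambda x,y:('top',x/3.5+220,y/3.5+160)
S=lambda x,y:('scene',x/3+240,y/3+180)
c={k:onz(*T(*v),.012) for k,v in dict(FL=(297,507),FR=(495,493),RL=(272,112),RR=(464,103)).items()}
for k,v in c.items(): print(k,v)
for k,v in dict(FL=(122,440),FR=(310,535)).items(): print('scene',k,onz(*S(*v),.012))
print('w',np.linalg.norm(c['FL']-c['FR']),np.linalg.norm(c['RL']-c['RR']))
ax=(c['RL']-c['FL'])+(c['RR']-c['FR']); yaw=np.arctan2(ax[1],ax[0]); print('yaw',np.degrees(yaw), 'L', np.linalg.norm(ax)/2)
f=(c['FL']+c['FR'])/2; X=np.array([np.cos(yaw),np.sin(yaw),0]);Y=np.array([-X[1],X[0],0])
O=f+.150*X; O[2]=0; print('O',O)
k,r=tri([ray(*T(547,149)),ray(*S(485,56))]); print('knob',k,r)
print('knob in jig',(k-O)@X,(k-O)@Y,k[2], 'expected',-.140*np.sin(np.radians(5)),-.072,.254)
# tab top
for q in (T(402,535),):
    t=onz(*q,.068); print('tab',t,(t-O)@X,(t-O)@Y)
E
```

```text
FL [0.42832369 0.35708549 0.012     ]
FR [0.45140776 0.24266137 0.012     ]
RL [0.6672945  0.40316411 0.012     ]
RR [0.68819501 0.28704047 0.012     ]
scene FL [0.42768581 0.35425165 0.012     ]
scene FR [0.44955732 0.23937135 0.012     ]
w 0.1167293996731536 0.11798953565493214
yaw 10.76536946137569 L 0.24214062455609905
O [0.58722577 0.32789156 0.        ]
knob [0.58827073 0.25514164 0.25210127] [np.float64(0.0001237902937530019), np.float64(0.00012379029375311437)]
knob in jig -0.01256222054142317 -0.07166473495664873 0.25210126502807967 expected -0.012201803984672145 -0.072 0.254
tab [0.41315619 0.29632197 0.068     ] -0.1769028269957874 0.001500054587943284
```

Checks: the base width measures 117 mm against the given 120. The triangulated knob comes out at (-12.6, -71.7, 252) mm in the jig frame, against the expected (-12, -72, 254). The tab at jig x = -177 mm puts the nest 72 mm short of home, which is within the stated 48 to 75 mm. I'll push the tab with the shut fingers.

```bash
cat >> h.py <<'E'
YAW=np.radians(10.77); O=np.array([.5872,.3279,0]); 
JX=np.array([np.cos(YAW),np.sin(YAW),0]);JY=np.array([-JX[1],JX[0],0])
def J(x,y,z): return O+x*JX+y*JY+np.array([0,0,z])
def toj(p): p=np.asarray(p)-O; return np.array([p@JX,p@JY,p[2]])
def rep(*targets):
    s=bot.read_state(); M=R.from_rotvec(s['tcp_rot']).as_matrix()
    w=np.degrees(np.arctan2(M[1,0],M[0,0])); des=np.degrees(YAW)+180
    tw=-((des-w+180)%360-180)
    print('t',round(s['time'],2),'tcp jig mm',np.round(toj(s['tool_pos'])*1e3,1),'twist to go(tool z)',round(tw,2),'F',np.round(s['wrist_force'],1),'w',round(s['width'],3),'tilt',np.round(M[:,2],3))
    for t in targets: print(' target',np.round(t,3),'delta tool mm (now)',np.round(M.T@(t-s['tool_pos'])*1e3,1),'after twist', np.round(R.from_euler('z',-tw,degrees=True).as_matrix()@M.T@(t-s['tool_pos'])*1e3,1))
E
python3 -c "
from h import *
rep(J(-.21,.001,.15))"
```

```text
t 0.15 tcp jig mm [-342.5  393.8  230.2] twist to go(tool z) -26.0 F [ 0.  -0.5 -0.6] w 0.997 tilt [-0.001 -0.002 -1.   ]
 target [0.381 0.29  0.15 ] delta tool mm (now) [-291.3 -294.8   80.7] after twist [-132.6 -392.7   80.7]
```

>>> {"fn": "drive_tool", "kwargs": {
  "steps": [
    [[0,0,0],-6.5],
    [[0,0,0],-6.5],
    [[0,0,0],-6.5],
    [[0,0,0],-6.4]
  ],
  "jaw": 0,
  "force": 40
}}

```text
time: 0.48
tool_pos: [0.1772, 0.651, 0.2307]
tcp_rot: [0.301, -3.127, 0.001]
wrist_force: [-0.6, -0.3, 0.8]
width: 0.457
```

```bash
python3 -c "
from h import *
rep(J(-.21,.001,.15))"
```

```text
t 0.48 tcp jig mm [-342.4  394.   230.7] twist to go(tool z) 0.22 F [-0.6 -0.3  0.8] w 0.457 tilt [-0.    -0.001 -1.   ]
 target [0.381 0.29  0.15 ] delta tool mm (now) [-130.9 -393.4   81. ] after twist [-132.4 -392.9   81. ]
```

>>> {"fn": "drive_tool", "kwargs": {
  "steps": [
    [[-11,-33,0],0],
    [[-11,-33,0],0],
    [[-11,-33,0],0],
    [[-11,-33,0],0],
    [[-11,-33,0],0],
    [[-11,-33,0],0],
    [[-11,-33,0],0],
    [[-11,-33,0],0]
  ]
}}

```text
time: 1.15
tool_pos: [0.313, 0.4064, 0.231]
tcp_rot: [0.293, -3.128, 0.001]
wrist_force: [0.6, 0.3, 0.3]
width: -0.002
```

```bash
python3 -c "
from h import *
rep(J(-.21,.001,.15))"
```

```text
t 1.15 tcp jig mm [-254.7  128.4  231. ] twist to go(tool z) -0.08 F [0.6 0.3 0.3] w -0.002 tilt [-0. -0. -1.]
 target [0.381 0.29  0.15 ] delta tool mm (now) [ -44.9 -127.3   81. ] after twist [ -44.7 -127.4   81. ]
```

>>> {"fn": "drive_tool", "kwargs": {
  "steps": [
    [[-11,-32,0],0],
    [[-11,-32,0],0],
    [[-11,-32,0],0],
    [[-11,-31,0],0],
    [[0,0,35],0],
    [[0,0,30],0],
    [[0,0,15],0],
    [[0,0,0],0]
  ]
}}

```text
time: 1.82
tool_pos: [0.3764, 0.2889, 0.1467]
tcp_rot: [0.29, -3.12, 0.007]
wrist_force: [-0.8, -0.1, 0.0]
width: 0.002
```

```bash
python3 -c "
from h import *
rep(J(-.205,.001,.036));snap('wrist','w1.png');snap('scene','s1.png');snap('top','t1.png')
import cv2
a=cv2.imread('pics/top0.png')
b=cv2.imread('pics/s1.png')[180:380,220:420];c=cv2.imread('pics/t1.png')[220:360,260:400]
cv2.imwrite('pics/st1.png',np.hstack([cv2.resize(b,(400,400)),cv2.resize(c,(400,400))]))
"
```

```text
t 1.82 tcp jig mm [-214.3    1.1  146.7] twist to go(tool z) -0.16 F [-0.8 -0.1  0. ] w 0.002 tilt [-0.007 -0.005 -1.   ]
 target [0.386 0.291 0.036] delta tool mm (now) [-10.2   0.4 110.6] after twist [-10.2   0.3 110.6]
```

View pics/st1.png

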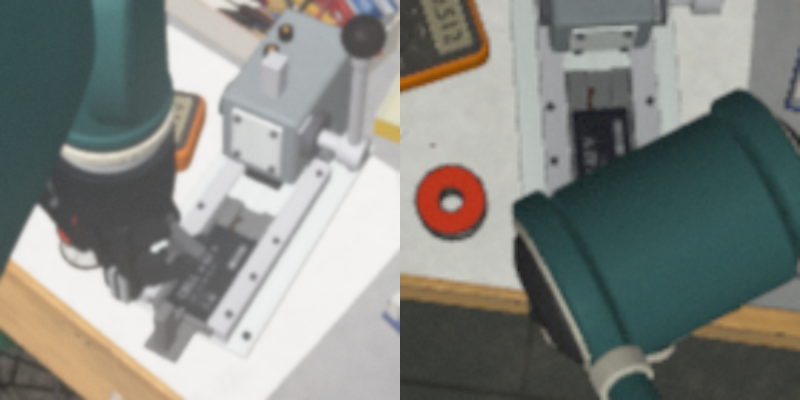

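View pics/w1.png

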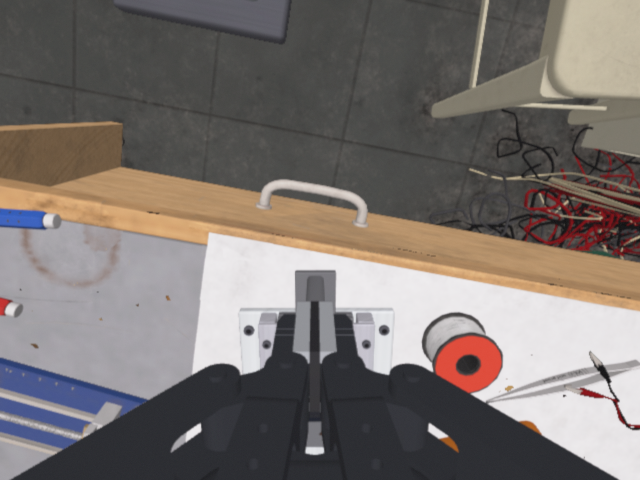

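```bash
python3 -c "
from h import *
rep()
for p in [(-.186,.0015,.068),(-.168,.0015,.068),(-.177,-.0045,.068),(-.177,.0075,.068),(-.15,.06,.012),(-.15,-.06,.012)]: print(p,np.round(proj('wrist',J(*p)),1))
s=bot.read_state();print(proj('wrist',s['tool_pos']))
im=cv2.imread('pics/w1.png')[250:380,230:410]; cv2.imwrite('pics/w1z.png',cv2.resize(im,None,fx=4,fy=4,interpolation=cv2.INTER_CUBIC))
"
```

```text
t 1.97 tcp jig mm [-210.4    3.4  152.2] twist to go(tool z) -0.09 F [-0.   0.7  1.3] w 0.001 tilt [ 0.001  0.001 -1.   ]
(-0.186, 0.0015, 0.068) [311.8 287.2]
(-0.168, 0.0015, 0.068) [311.9 313.6]
(-0.177, -0.0045, 0.068) [302.1 300.6]
(-0.177, 0.0075, 0.068) [321.5 300.6]
(-0.15, 0.06, 0.012) [388.4 299.5]
(-0.15, -0.06, 0.012) [232.5 299.7]
(np.float64(315.10931288038546), np.float64(319.8449315189638))
```

View pics/w1z.png

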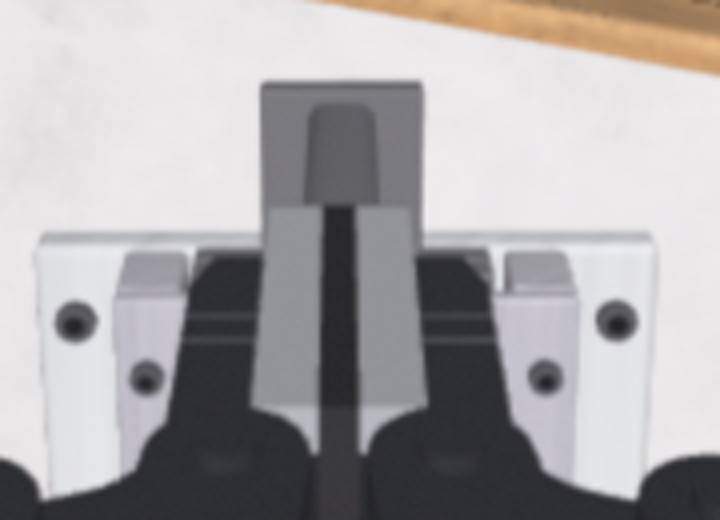

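Base corners in the wrist view are at (240,309) and (394,309), and the tab at (315,275) is centred between them, so tab y is about 0. The fingers stand about 14 mm in front of the tab. Lowering now.

>>> {"fn": "drive_tool", "kwargs": {
  "steps": [
    [[1,-3,30],0],
    [[0,0,30],0],
    [[0,0,30],0],
    [[0,0,15],0],
    [[0,0,9],0],
    [[0,0,0],0]
  ]
}}

```text
time: 2.47
tool_pos: [0.3787, 0.2885, 0.0368]
tcp_rot: [0.293, -3.127, 0.001]
wrist_force: [0.4, -0.6, 0.8]
width: -0.001
```

```bash
python3 -c "
from h import *
snap('wrist','w2.png');rep()
b=snap('scene','s2.png')[240:390,260:420,::-1]
cv2.imwrite('pics/s2z.png',cv2.resize(b,None,fx=4,fy=4,interpolation=cv2.INTER_CUBIC))
"
```

```text
t 2.52 tcp jig mm [-211.2    0.6   38. ] twist to go(tool z) -0.07 F [0.9 0.3 0.1] w -0.001 tilt [ 0.001  0.    -1.   ]
```

View pics/s2z.png

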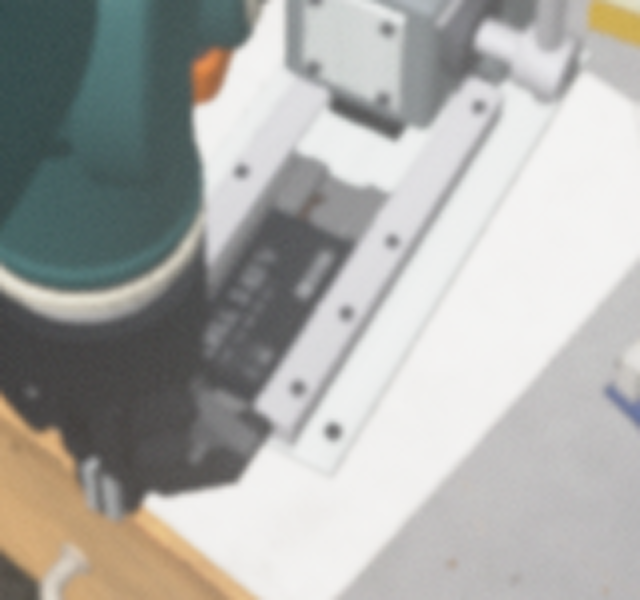

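View pics/w2.png

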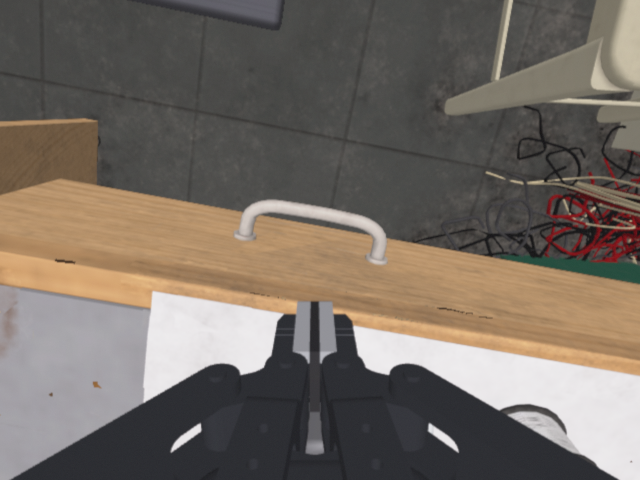

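The scene view shows the fingers in front of the tab at about zoom (110,490), clear of the bench. Starting the push; tool -x is toward home.

>>> {"fn": "drive_tool", "kwargs": {
  "steps": [
    [[-6,0,0],0],
    [[-6,0,0],0],
    [[-8,0,0],0],
    [[-8,0,0],0],
    [[-8,0,0],0],
    [[-8,0,0],0],
    [[-8,0,0],0],
    [[-8,0,0],0]
  ]
}}

```text
time: 3.23
tool_pos: [0.4388, 0.2995, 0.0372]
tcp_rot: [0.292, -3.128, 0.0]
wrist_force: [-1.6, 0.1, 0.5]
width: 0.003
```

```bash
python3 -c "
from h import *
b=snap('scene','s3.png')[180:380,240:440,::-1];rep()
cv2.imwrite('pics/s3z.png',cv2.resize(b,None,fx=3,fy=3,interpolation=cv2.INTER_CUBIC))
"
```

```text
t 3.28 tcp jig mm [-1.491e+02  1.000e-01  3.760e+01] twist to go(tool z) -0.12 F [ 0.9  1.5 -0.9] w -0.001 tilt [ 0.002  0.001 -1.   ]
```

View pics/s3z.png

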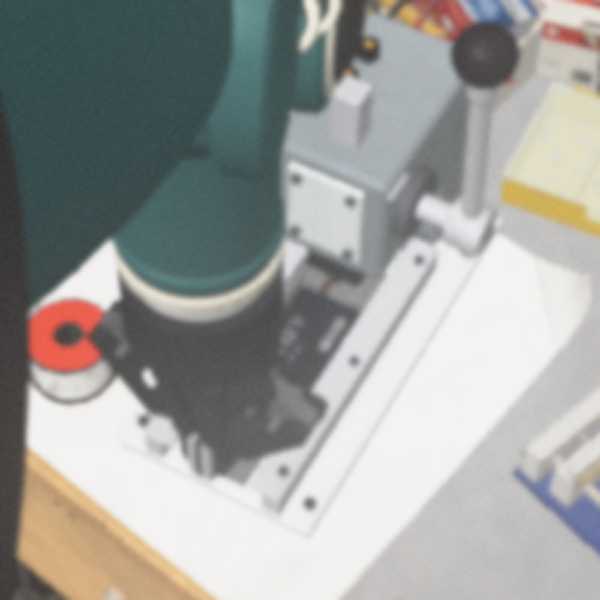

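The nest is moving, with its tail end under the head at zoom (330,280). About 24 mm remains, so I'll slow down.

>>> {"fn": "drive_tool", "kwargs": {
  "steps": [
    [[-4,0,0],0],
    [[-4,0,0],0],
    [[-4,0,0],0],
    [[-4,0,0],0],
    [[-2,0,0],0],
    [[0,0,0],0]
  ]
}}

```text
time: 3.78
tool_pos: [0.4563, 0.303, 0.0373]
tcp_rot: [-0.292, 3.127, 0.0]
wrist_force: [0.7, -1.1, 0.2]
width: -0.003
```

>>> {"fn": "drive_tool", "kwargs": {
  "steps": [
    [[-2,0,0],0],
    [[0,0,0],0]
  ]
}}

```text
time: 3.95
tool_pos: [0.4578, 0.3032, 0.0373]
tcp_rot: [-0.292, 3.128, 0.0]
wrist_force: [0.2, -0.2, -0.0]
width: -0.003
```

>>> {"fn": "drive_tool", "kwargs": {
  "steps": [
    [[-2,0,0],0],
    [[0,0,0],0]
  ]
}}

```text
time: 4.12
tool_pos: [0.4598, 0.3036, 0.0373]
tcp_rot: [-0.292, 3.128, 0.0]
wrist_force: [-0.4, 0.0, -0.0]
width: 0.002
```

```bash
python3 -c "
from h import *
b=snap('scene','s4.png')[180:380,240:440,::-1];rep()
cv2.imwrite('pics/s4z.png',cv2.resize(b,None,fx=3,fy=3,interpolation=cv2.INTER_CUBIC))
"
```

```text
t 4.17 tcp jig mm [-129.7   -0.    37.4] twist to go(tool z) -0.1 F [ 0.2  0.7 -0. ] w -0.001 tilt [ 0.  0. -1.]
```

View pics/s4z.png

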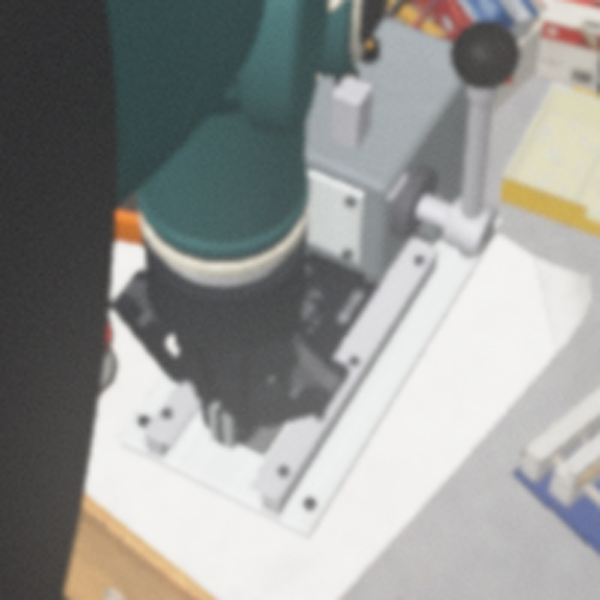

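>>> {"fn": "drive_tool", "kwargs": {
  "steps": [
    [[-2,0,0],0],
    [[0,0,0],0]
  ]
}}

```text
time: 4.33
tool_pos: [0.4618, 0.304, 0.0373]
tcp_rot: [-0.292, 3.128, 0.0]
wrist_force: [-0.4, -0.1, 0.2]
width: 0.003
```

>>> {"fn": "drive_tool", "kwargs": {
  "steps": [
    [[-1.5,0,0],0],
    [[0,0,0],0]
  ]
}}

```text
time: 4.5
tool_pos: [0.4633, 0.3043, 0.0373]
tcp_rot: [-0.292, 3.128, 0.0]
wrist_force: [-1.1, 0.2, 0.9]
width: 0.004
```

>>> {"fn": "drive_tool", "kwargs": {
  "steps": [
    [[-1.5,0,0],0],
    [[0,0,0],0]
  ]
}}

```text
time: 4.67
tool_pos: [0.4648, 0.3045, 0.0373]
tcp_rot: [-0.292, 3.128, 0.0]
wrist_force: [-1.0, 0.2, -0.2]
width: -0.002
```

>>> {"fn": "drive_tool", "kwargs": {
  "steps": [
    [[-1.5,0,0],0],
    [[0,0,0],0]
  ]
}}

```text
time: 4.83
tool_pos: [0.4653, 0.3046, 0.0372]
tcp_rot: [0.292, -3.126, 0.001]
wrist_force: [-4.0, -1.2, 1.8]
width: 0.001
```

>>> {"fn": "drive_tool", "kwargs": {
  "steps": [
    [[-1.5,0,0],0],
    [[0,0,0],0]
  ]
}}

```text
time: 5.0
tool_pos: [0.4652, 0.3045, 0.037]
tcp_rot: [0.291, -3.123, 0.002]
wrist_force: [-7.7, -1.3, 6.7]
width: -0.002
```

```bash
python3 -c "
from h import *
b=snap('scene','s5.png')[200:360,260:420,::-1];rep()
cv2.imwrite('pics/s5z.png',cv2.resize(b,None,fx=3.7,fy=3.7,interpolation=cv2.INTER_CUBIC))
"
```

```text
t 5.05 tcp jig mm [-124.2   -0.2   37. ] twist to go(tool z) -0.11 F [-9.1 -0.   5.7] w -0.003 tilt [-0.005 -0.002 -1.   ]
```

View pics/s5z.png

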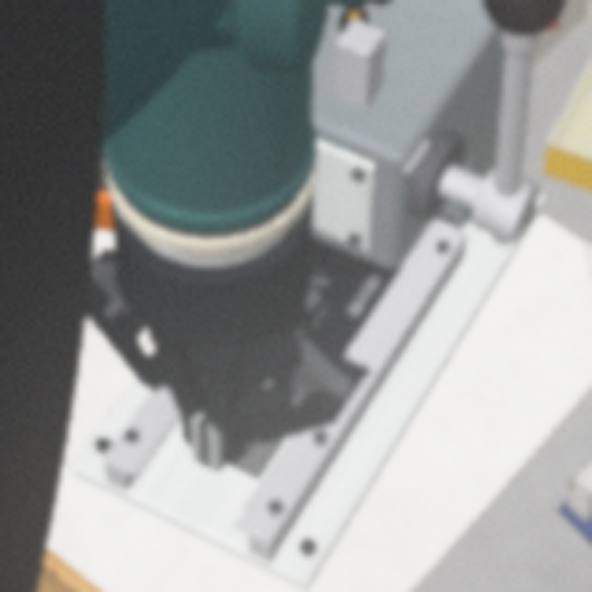

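The nest stopped with the TCP at jig x = -124 mm and the force climbed to 9 N. I had predicted about -125 mm for fully home, so it's against the end stop. Backing off and rising.

>>> {"fn": "drive_tool", "kwargs": {
  "steps": [
    [[10,0,0],0],
    [[6,0,0],0],
    [[0,0,-30],0],
    [[0,0,-38],0],
    [[0,0,-38],0],
    [[0,0,-38],0],
    [[0,0,-38],0],
    [[0,0,-38],0]
  ]
}}

```text
time: 5.72
tool_pos: [0.4516, 0.3019, 0.2593]
tcp_rot: [-0.292, 3.126, 0.001]
wrist_force: [1.0, 0.3, -0.1]
width: 0.004
```

>>> {"fn": "drive_tool", "kwargs": {
  "steps": [
    [[0,0,-38],0],
    [[0,0,-25],0],
    [[0,-28,0],0],
    [[0,-28,0],0],
    [[0,-15,0],0],
    [[0,0,0],0]
  ],
  "jaw": 1
}}

```text
time: 6.22
tool_pos: [0.4655, 0.2299, 0.3207]
tcp_rot: [-0.288, 3.126, -0.002]
wrist_force: [0.5, 0.3, -0.4]
width: 0.847
```

```bash
python3 -c "
from h import *
a=snap('scene','s6.png')[180:380,240:440,::-1]
b=snap('top','t6.png')[160:330,240:410,::-1];rep(J(-.0126,-.0717,.320))
cv2.imwrite('pics/s6z.png',np.hstack([cv2.resize(x,(400,400),interpolation=cv2.INTER_CUBIC) for x in (a,b)]))
"
```

```text
t 6.32 tcp jig mm [-138.   -71.2  320.3] twist to go(tool z) -0.18 F [ 0.4  0.3 -0.2] w 0.994 tilt [ 0.001  0.001 -1.   ]
 target [0.588 0.255 0.32 ] delta tool mm (now) [-125.4   -0.     0.5] after twist [-125.4   -0.5    0.5]
```

View pics/s6z.png

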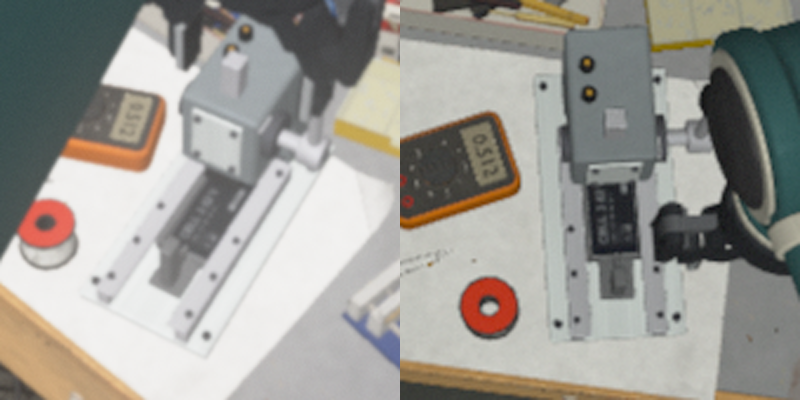

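```bash
python3 -c "
from h import *
a=cv2.imread('pics/t6.png')[230:310,290:370]; b=cv2.imread('pics/s6.png')[260:340,300:380]
cv2.imwrite('pics/t6z.png',np.hstack([cv2.resize(x,(400,400),interpolation=cv2.INTER_CUBIC) for x in (a,b)]))
for p in [(-.105,0,.068),(-.114,0,.068),(-.096,0,.068)]:
  u,v=proj('top',J(*p));print((u-290)*5,(v-230)*5); u,v=proj('scene',J(*p));print('  s',(u-300)*5+400,(v-260)*5)
"
```

```text
215.05521636875613 233.00864590935987
  s 520.3317839763761 204.10724412667946
216.6711014792554 255.4074362017053
  s 506.08953565754547 224.87684331480068
213.44482767763964 210.6860449106199
  s 534.4234739222242 183.55720557191205
```

View pics/t6z.png

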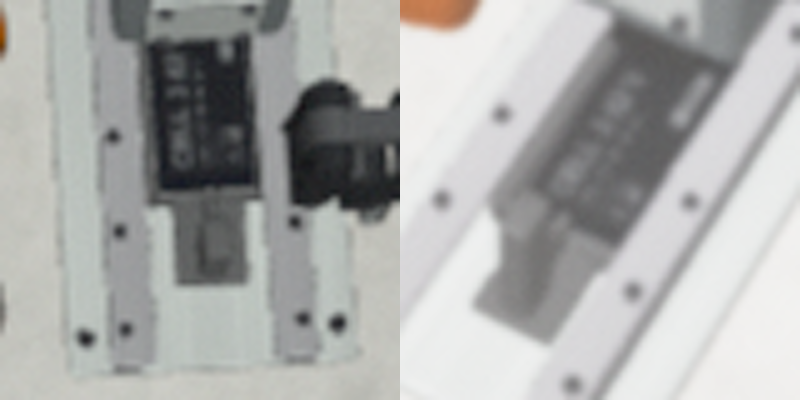

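```bash
python3 -c "
from h import *
a=cv2.imread('pics/t6.png')[260:300,310:360]; b=cv2.imread('pics/s6.png')[285:335,310:360]
c=cv2.imread('pics/top0.png')[285:325,310:360]
def e(x): 
  g=cv2.cvtColor(x,cv2.COLOR_BGR2GRAY).astype(float); g=np.clip((g-50)*255/100,0,255).astype('uint8'); return cv2.resize(g,None,fx=8,fy=8,interpolation=cv2.INTER_CUBIC)
A,B,C=e(a),e(b),e(c)
cv2.imwrite('pics/t6y.png',np.hstack([A,C])); cv2.imwrite('pics/s6y.png',B)
for n,p in dict(base=(-.15,0,.012),tabF=(-.114,0,.068),tabR=(-.096,0,.068),tabFb=(-.114,0,.024)).items():
  u,v=proj('top',J(*p));print(n,(u-310)*8,(v-260)*8,'s',end=' '); u,v=proj('scene',J(*p));print((u-310)*8,(v-285)*8)
for n,p in dict(tabF0=(-.186,0,.068),tabR0=(-.168,0,.068)).items():
  u,v=proj('top',J(*p));print(n,400+(u-310)*8,(v-285)*8)
"
```

```text
base 185.35645173142757 342.93431714566486 s 3.404914542860297 444.66134970194616
tabF 186.67376236680866 168.6518979227285 s 89.74325705207275 159.8029493036811
tabR 181.51172428422342 97.09767185699184 s 135.07755827555866 93.69152891505928
tabFb 177.78259337713462 197.14485744832746 s 92.05618237164435 279.9691329289353
tabF0 607.6791631527344 259.8208456118364
tabR0 602.3734865243414 186.2755561688009
```

View pics/t6y.png

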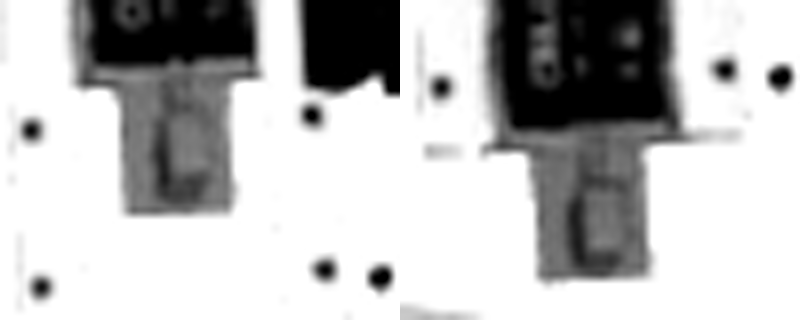

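View pics/s6y.png

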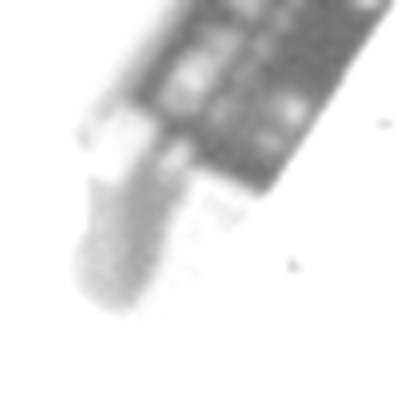

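```bash
python3 -c "
from h import *
a=cv2.imread('pics/top0.png')[210:250,300:360]
cv2.imwrite('pics/hd.png',cv2.resize(a,None,fx=10,fy=10,interpolation=cv2.INTER_CUBIC))
for p in [(-.028,.035,.148),(-.028,-.035,.148),(-.028,.035,.068),(-.028,-.035,.068),(-.028,0,.148)]:
  u,v=proj('top',J(*p));print(p,(u-300)*10,(v-210)*10)
"
```

```text
(-0.028, 0.035, 0.148) 136.94077300784954 199.47393073213988
(-0.028, -0.035, 0.148) 508.5138301143286 178.12352198424207
(-0.028, 0.035, 0.068) 129.14465038522508 298.93236078513723
(-0.028, -0.035, 0.068) 476.4909731748679 278.8752263095972
(-0.028, 0, 0.148) 322.82650000882427 188.79302646320184
```

View pics/hd.png

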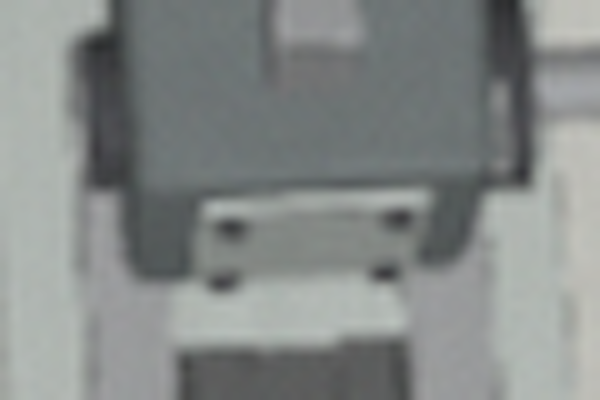

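```bash
python3 -c "
from h import *
b=cv2.imread('pics/s6.png')[275:365,285:375]
g=cv2.cvtColor(b,cv2.COLOR_BGR2GRAY).astype(float); g=np.clip((g-70)*255/130,0,255).astype('uint8')
cv2.imwrite('pics/s6x.png',cv2.resize(g,None,fx=6.6,fy=6.6,interpolation=cv2.INTER_CUBIC))
for n,p in dict(baseL=(-.15,.06,.012),baseR=(-.15,-.06,.012),tabFL=(-.114,.006,.068),tabFR=(-.114,-.006,.068),tabRR=(-.096,-.006,.068),tabRL=(-.096,.006,.068)).items():
  u,v=proj('scene',J(*p));print(n,(u-285)*6.6,(v-275)*6.6)
"
```

```text
baseL -39.33017408897448 328.2884203070265
baseR 383.93627850602394 541.9396565298428
tabFL 217.2265273512589 187.4166783796907
tabFR 260.9450971401124 208.30369485216482
tabRR 298.19461041371954 153.53306336140378
tabRL 254.77695550352843 133.10200226868224
```

View pics/s6x.png

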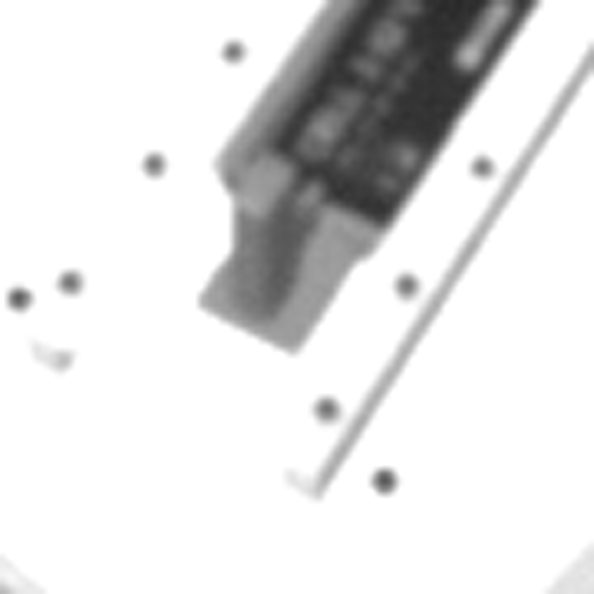

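The scene view has the tab top centred at zoom (263,185). Correcting for the offset seen at the base corners, the nest is 1 to 2.5 mm from nominal home in both views, and the hard stop agrees. The cell looks flat in its pocket. Moving over the knob.

>>> {"fn": "drive_tool", "kwargs": {
  "steps": [
    [[-25,0,0],-0.2],
    [[-30,0,0],0],
    [[-30,0,0],0],
    [[-25,0,0],0],
    [[-15,0,0],0],
    [[0,0,0],0],
    [[0,0,0],0]
  ],
  "jaw": 0.85,
  "force": 60
}}

```text
time: 6.9
tool_pos: [0.5876, 0.2568, 0.3191]
tcp_rot: [0.298, -3.126, 0.0]
wrist_force: [-0.5, -0.9, -0.3]
width: 0.852
```

```bash
python3 -c "
from h import *
rep(J(-.0126,-.0717,.230)); snap('wrist','w7.png'); print(proj('wrist',J(-.0126,-.0717,.253)))
"
```

```text
t 6.9 tcp jig mm [-12.9 -69.9 319.1] twist to go(tool z) 0.14 F [-0.5 -0.9 -0.3] w 0.852 tilt [-0.002 -0.    -1.   ]
 target [0.588 0.255 0.23 ] delta tool mm (now) [-0.5 -1.8 89.1] after twist [-0.5 -1.8 89.1]
(np.float64(311.84210286940635), np.float64(262.0485217069155))
```

View pics/w7.png

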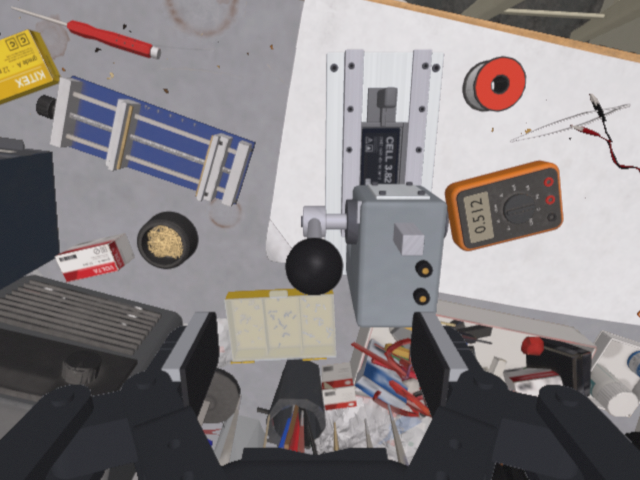

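The knob is at (314,266) and I predicted (312,262), so the agreement is within about 2 mm. It sits centred between the fingers. Descending.

>>> {"fn": "drive_tool", "kwargs": {
  "steps": [
    [[-1.5,-1,25],0],
    [[0,0,25],0],
    [[0,0,20],0],
    [[0,0,12],0],
    [[0,0,7],0],
    [[0,0,0],0],
    [[0,0,0],0]
  ]
}}

```text
time: 7.53
tool_pos: [0.5893, 0.2554, 0.2321]
tcp_rot: [-0.298, 3.127, 0.0]
wrist_force: [0.2, -1.6, 0.1]
width: 0.853
```

```bash
python3 -c "
from h import *
rep(J(-.012,-.0715,.230)); snap('wrist','w8.png'); print(proj('wrist',J(-.012,-.0715,.253)))
b=snap('scene','s8.png')[150:290,320:480,::-1]
cv2.imwrite('pics/s8z.png',cv2.resize(b,None,fx=4,fy=4,interpolation=cv2.INTER_CUBIC))
"
```

```text
t 7.53 tcp jig mm [-11.5 -71.6 232.1] twist to go(tool z) 0.12 F [ 0.2 -1.6  0.1] w 0.853 tilt [ 0.001  0.    -1.   ]
 target [0.589 0.255 0.23 ] delta tool mm (now) [0.5 0.1 2.1] after twist [0.5 0.1 2.1]
(np.float64(315.51319803615127), np.float64(345.8023487450872))
```

View pics/w8.png

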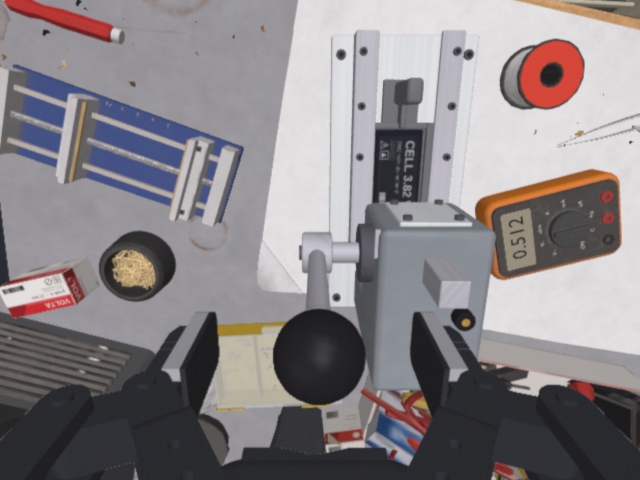

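View pics/s8z.png

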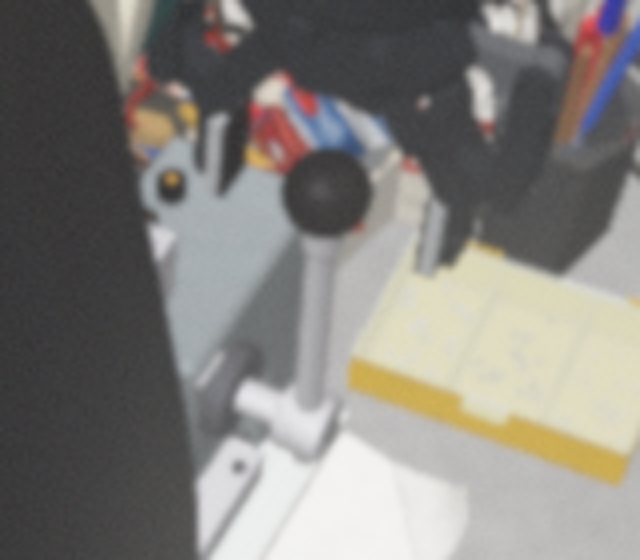

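```bash
python3 -c "
from h import *
c=bot.camera_info('wrist'); print(toj(c['position']), R.from_rotvec(c['attitude']).as_matrix()@[0,0,1])
im=cv2.imread('pics/w8.png'); m=(im.max(2)<45).astype('uint8'); m[400:]=0
n,l,st,ce=cv2.connectedComponentsWithStats(m); i=l[356,319]; print(st[i],ce[i])
C=toj(c['position'])
p,d=ray('wrist',319.5,356)
# jig-plane y=-72
for z in (.233,.243,.253,.256): 
  print(z,np.round(toj(onz('wrist',319.5,356,z))*1e3,1))
p,d=ray('scene',320+325/4,150+193/4); print('scene ray'); 
k,r=tri([ray('wrist',319.5,356),(p,d)]); print(toj(k),r)
k,r=tri([ray('top',547/3.5+220,149/3.5+160),ray('wrist',319.5,356),(p,d)]); print(toj(k),r)
for z in (.15,.2,.235,.251): print(proj('wrist',J(-.0115,-.0716+.0362,z)))
"
```

```text
[-0.08996949 -0.0720656   0.37541182] [ 0.30829705  0.05900084 -0.9494587 ]
[     0      0    640    480 295672] [319.29392029 235.41012   ]
0.233 [  6.1 -69.8 233. ]
0.243 [ -0.6 -69.9 243. ]
0.253 [ -7.4 -70.1 253. ]
0.256 [ -9.4 -70.2 256. ]
scene ray
[-0.0032231  -0.0690968   0.24452668] [np.float64(0.0015786113124022798), np.float64(0.0015786113124022013)]
[-0.01226294 -0.07093402  0.25506325] [np.float64(0.0012232363883410433), np.float64(0.003008785070258925), np.float64(0.001894436779121804)]
(np.float64(376.32187482176835), np.float64(248.4861046069278))
(np.float64(391.7072971235408), np.float64(283.3378706393743))
(np.float64(407.9795670625417), np.float64(320.1985647176604))
(np.float64(417.94131419471773), np.float64(342.76437237085673))
```

The combined views put the knob at about jig (-10, -70.7, 254) mm. I'll make a small correction and close.

>>> {"fn": "drive_tool", "kwargs": {
  "steps": [
    [[-1,0.8,2],0],
    [[0,0,0],0],
    [[0,0,0],0],
    [[0,0,0],0],
    [[0,0,0],0],
    [[0,0,0],0],
    [[0,0,0],0],
    [[0,0,0],0]
  ],
  "jaw": 0,
  "force": 50
}}

```text
time: 8.3
tool_pos: [0.5904, 0.257, 0.2302]
tcp_rot: [-0.298, 3.126, 0.003]
wrist_force: [-1.4, 5.0, 5.0]
width: 0.346
```

```bash
python3 -c "
from h import *
rep(); snap('wrist','w9.png')
b=snap('scene','s9.png')[150:290,320:480,::-1]
cv2.imwrite('pics/s9z.png',cv2.resize(b,None,fx=4,fy=4,interpolation=cv2.INTER_CUBIC))
"
```

```text
t 8.3 tcp jig mm [-10.1 -70.2 230.2] twist to go(tool z) 0.11 F [-1.4  5.   5. ] w 0.346 tilt [ 0.001  0.002 -1.   ]
```

View pics/w9.png

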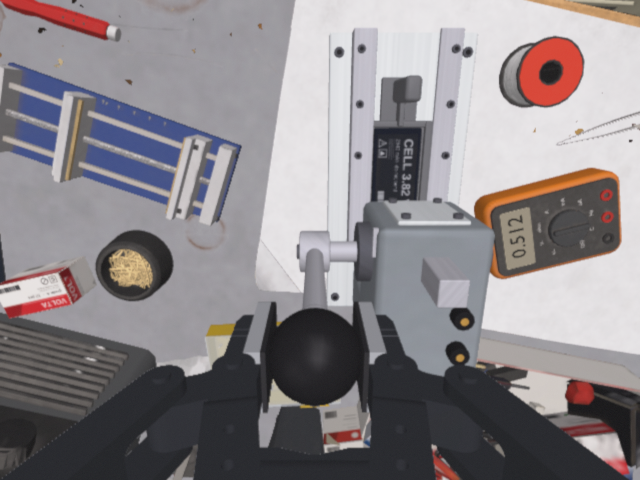

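View pics/s9z.png

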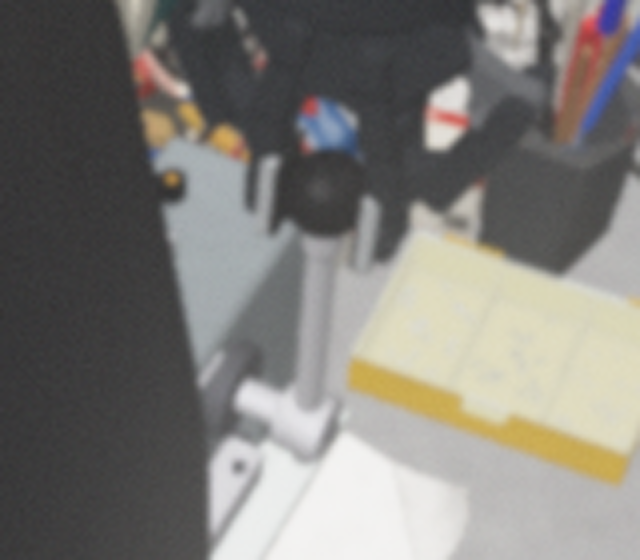

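Gripped: the jaws stopped on the ball at 0.346 opening, and the wrist image shows it centred between the pads. Next I'll compute the arc increments.

```bash
python3 -c "
import numpy as np
phi=np.radians(np.concatenate([np.linspace(5,80,25),np.linspace(80,90,6)[1:]]))
x=140*np.sin(phi); z=-140*np.cos(phi)
for k in range(0,len(phi)-1):
  print(round(np.degrees(phi[k+1]),1),[round(x[k+1]-x[k],1),0,round(z[k+1]-z[k],1)])
"
```

```text
8.1 [np.float64(7.6), 0, np.float64(0.9)]
11.2 [np.float64(7.5), 0, np.float64(1.3)]
14.4 [np.float64(7.4), 0, np.float64(1.7)]
17.5 [np.float64(7.3), 0, np.float64(2.1)]
20.6 [np.float64(7.2), 0, np.float64(2.5)]
23.8 [np.float64(7.1), 0, np.float64(2.9)]
26.9 [np.float64(6.9), 0, np.float64(3.3)]
30.0 [np.float64(6.7), 0, np.float64(3.6)]
33.1 [np.float64(6.5), 0, np.float64(4.0)]
36.2 [np.float64(6.3), 0, np.float64(4.3)]
39.4 [np.float64(6.0), 0, np.float64(4.7)]
42.5 [np.float64(5.8), 0, np.float64(5.0)]
45.6 [np.float64(5.5), 0, np.float64(5.3)]
48.8 [np.float64(5.2), 0, np.float64(5.6)]
51.9 [np.float64(4.9), 0, np.float64(5.9)]
55.0 [np.float64(4.5), 0, np.float64(6.1)]
58.1 [np.float64(4.2), 0, np.float64(6.4)]
61.3 [np.float64(3.9), 0, np.float64(6.6)]
64.4 [np.float64(3.5), 0, np.float64(6.8)]
67.5 [np.float64(3.1), 0, np.float64(7.0)]
70.6 [np.float64(2.7), 0, np.float64(7.1)]
73.8 [np.float64(2.3), 0, np.float64(7.3)]
76.9 [np.float64(1.9), 0, np.float64(7.4)]
80.0 [np.float64(1.5), 0, np.float64(7.5)]
82.0 [np.float64(0.8), 0, np.float64(4.8)]
84.0 [np.float64(0.6), 0, np.float64(4.9)]
86.0 [np.float64(0.4), 0, np.float64(4.9)]
88.0 [np.float64(0.3), 0, np.float64(4.9)]
90.0 [np.float64(0.1), 0, np.float64(4.9)]
```

>>> {"fn": "drive_tool", "kwargs": {
  "steps": [
    [[7.6,0,0.9],0],
    [[7.5,0,1.3],0],
    [[7.4,0,1.7],0],
    [[7.3,0,2.1],0],
    [[7.2,0,2.5],0],
    [[7.1,0,2.9],0],
    [[0,0,0],0]
  ]
}}

```text
time: 8.98
tool_pos: [0.547, 0.2487, 0.2191]
tcp_rot: [-0.298, 3.124, 0.003]
wrist_force: [-0.7, 5.9, 5.4]
width: 0.344
```

```bash
python3 -c "
from h import *
rep(); snap('wrist','w10.png')
b=snap('scene','s10.png')[150:310,280:480,::-1]
cv2.imwrite('pics/s10z.png',cv2.resize(b,None,fx=3.5,fy=3.5,interpolation=cv2.INTER_CUBIC))
"
```

```text
t 8.98 tcp jig mm [-54.3 -70.3 219.1] twist to go(tool z) 0.14 F [-0.7  5.9  5.4] w 0.344 tilt [ 0.003  0.002 -1.   ]
```

View pics/w10.png

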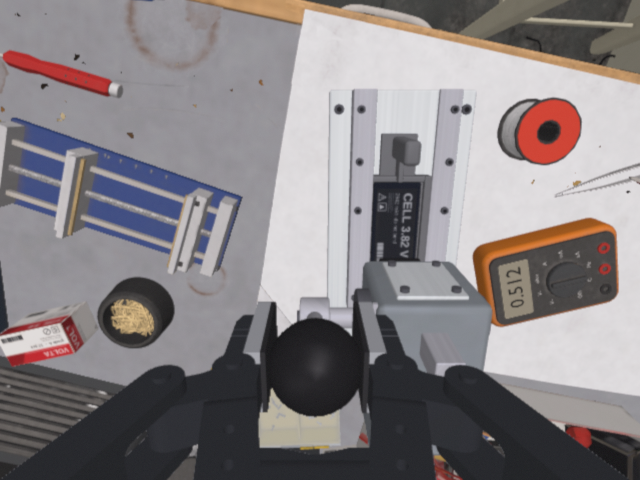

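View pics/s10z.png

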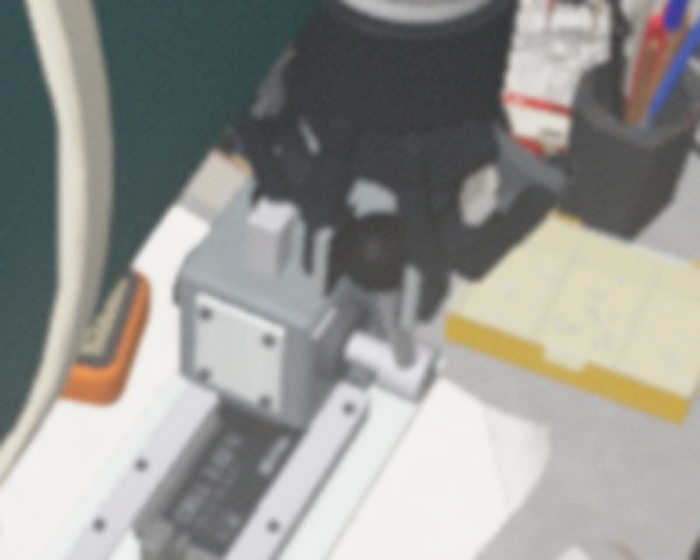

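```bash
python3 -c "
from h import *
c=bot.camera_info('wrist')
im=cv2.imread('pics/w10.png')[70:270,320:490]; cv2.imwrite('pics/w10z.png',cv2.resize(im,None,fx=3,fy=3,interpolation=cv2.INTER_CUBIC))
for n,p in dict(L=(-.15,.06,.012),R=(-.15,-.06,.012),tFL=(-.114,.006,.068),tFR=(-.114,-.006,.068),tRL=(-.096,.006,.068),tRR=(-.096,-.006,.068),hL=(-.028,.035,.148),hR=(-.028,-.035,.148)).items():
  u,v=proj('wrist',J(*p));print(n,round(3*(u-320)),round(3*(v-70)))
"
```

```text
L 470 47
R 23 46
tFL 310 198
tFR 259 198
tRL 304 276
tRR 254 276
hL 527 684
hR 166 683
```

View pics/w10z.png

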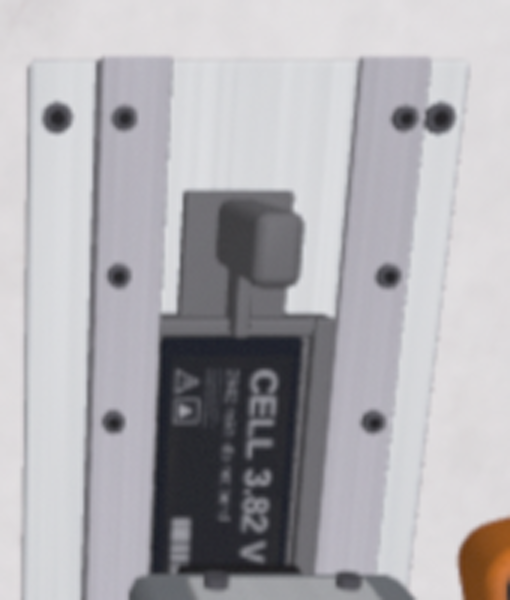

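In the wrist view the tab is about 1.5 mm short of nominal relative to the base edge. All the checks agree it's within 4.5 mm, so I'm continuing the arc.

>>> {"fn": "drive_tool", "kwargs": {
  "steps": [
    [[6.9,0,3.3],0],
    [[6.7,0,3.6],0],
    [[6.5,0,4.0],0],
    [[6.3,0,4.3],0],
    [[6.0,0,4.7],0],
    [[5.8,0,5.0],0],
    [[5.5,0,5.3],0],
    [[5.2,0,5.6],0]
  ]
}}

```text
time: 9.75
tool_pos: [0.5006, 0.2398, 0.1838]
tcp_rot: [-0.297, 3.122, 0.004]
wrist_force: [-0.8, 6.6, 6.5]
width: 0.343
```

>>> {"fn": "drive_tool", "kwargs": {
  "steps": [
    [[4.9,0,5.9],0],
    [[4.5,0,6.1],0],
    [[4.2,0,6.4],0],
    [[3.9,0,6.6],0],
    [[0,0,0],0]
  ]
}}

```text
time: 10.17
tool_pos: [0.4835, 0.2365, 0.1574]
tcp_rot: [-0.297, 3.122, 0.004]
wrist_force: [4.1, 6.5, 2.7]
width: 0.349
```

```bash
python3 -c "
from h import *
rep(); snap('wrist','w11.png')
b=snap('scene','s11.png')[170:330,260:460,::-1]
cv2.imwrite('pics/s11z.png',cv2.resize(b,None,fx=3.5,fy=3.5,interpolation=cv2.INTER_CUBIC))
"
```

```text
t 10.17 tcp jig mm [-118.9  -70.4  157.4] twist to go(tool z) 0.11 F [4.1 6.5 2.7] w 0.349 tilt [ 0.006  0.003 -1.   ]
```

View pics/w11.png

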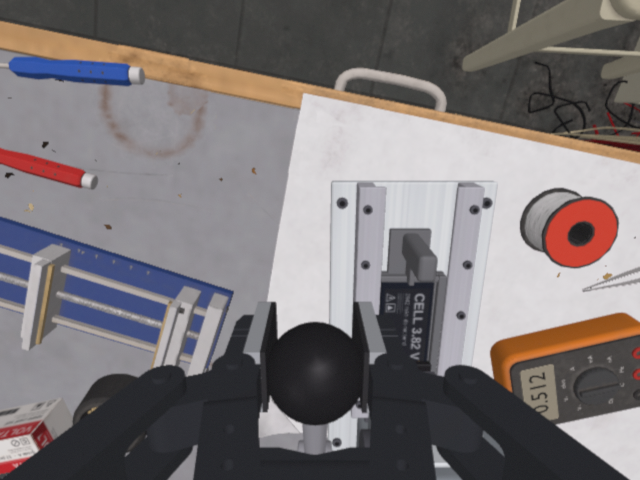

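View pics/s11z.png

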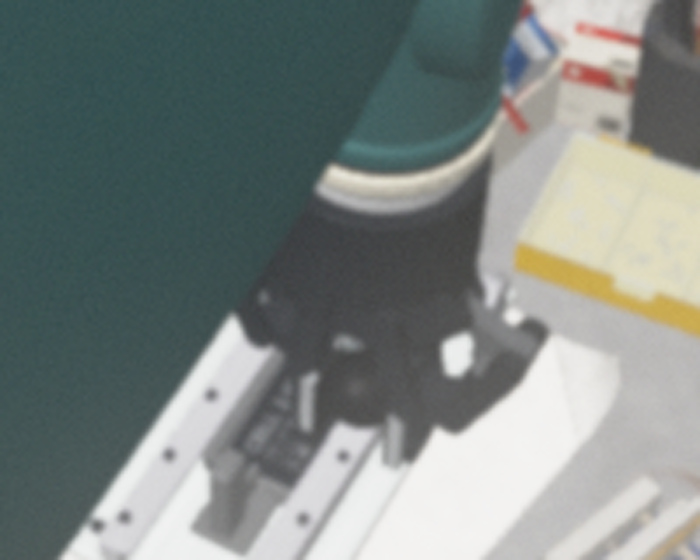

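The ball is still held at (316,373), and the pull reads as expected. Continuing to about 80°.

>>> {"fn": "drive_tool", "kwargs": {
  "steps": [
    [[3.5,0,6.8],0],
    [[3.1,0,7.0],0],
    [[2.7,0,7.1],0],
    [[2.3,0,7.3],0],
    [[1.9,0,7.4],0],
    [[1.5,0,7.5],0],
    [[0,0,0],0]
  ]
}}

```text
time: 10.85
tool_pos: [0.4716, 0.2342, 0.1155]
tcp_rot: [-0.298, 3.116, 0.005]
wrist_force: [6.9, 6.5, 4.8]
width: 0.349
```

```bash
python3 -c "
from h import *
rep(); snap('wrist','w12.png')
b=snap('scene','s12.png')[190:350,260:460,::-1]
cv2.imwrite('pics/s12z.png',cv2.resize(b,None,fx=3.5,fy=3.5,interpolation=cv2.INTER_CUBIC))
"
```

```text
t 10.85 tcp jig mm [-131.1  -70.4  115.5] twist to go(tool z) 0.15 F [6.9 6.5 4.8] w 0.349 tilt [ 0.011  0.004 -1.   ]
```

View pics/w12.png

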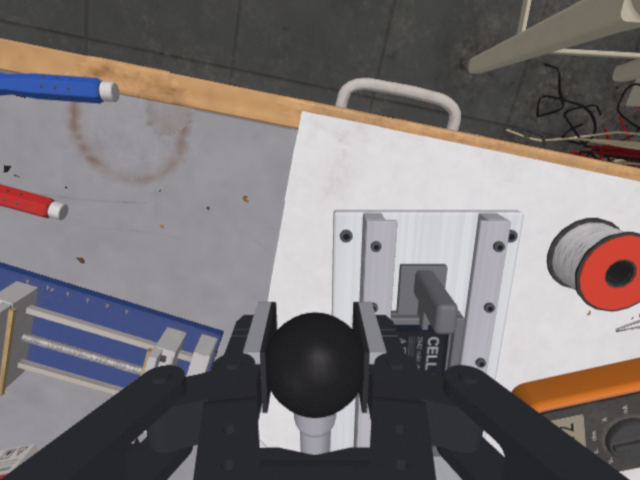

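View pics/s12z.png

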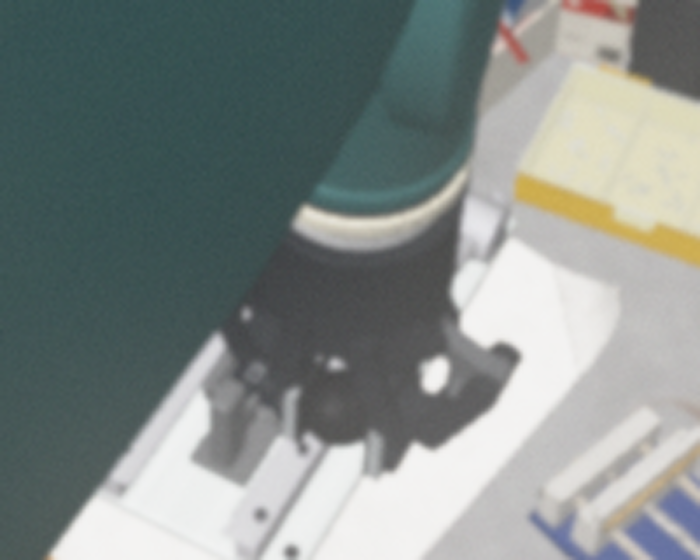

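```bash
python3 -c "
from h import *
r=[]
for n in ('w9','w10','w11','w12'):
  im=cv2.imread(f'pics/{n}.png')[295:435,255:375]; g=np.clip(im.astype(float)*2.0,0,255).astype('uint8')
  r.append(cv2.resize(g,(360,420),interpolation=cv2.INTER_CUBIC)[:,:])
cv2.imwrite('pics/balls.png',np.vstack([np.hstack(r[:2]),np.hstack(r[2:])])[:, :])
a=np.vstack([np.hstack(r[:2]),np.hstack(r[2:])]); cv2.imwrite('pics/b1.png',np.hstack(r[:2])); cv2.imwrite('pics/b2.png',np.hstack(r[2:]))
"
```

```text
(no output)
```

View pics/b1.png

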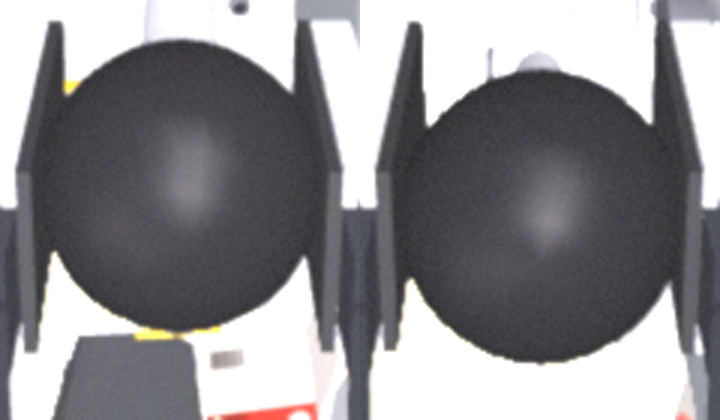

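View pics/b2.png

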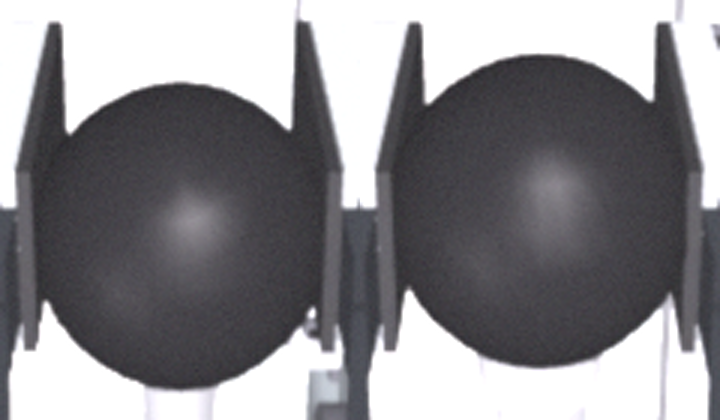

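```bash
cat >> h.py <<'E'
def ball(v1,v2,u,c,T,M):
    a=np.arctan((v1-c['cy'])/c['fy']);b=np.arctan((v2-c['cy'])/c['fy'])
    dist=.016/np.sin((b-a)/2); al=(a+b)/2
    d=np.array([(u-c['cx'])/c['fx'],np.tan(al),1]); d/=np.linalg.norm(d)
    w=c['position']+R.from_rotvec(c['attitude']).as_matrix()@d*dist
    return w, M.T@(w-T)
E
python3 -c "
from h import *
c=bot.camera_info('wrist'); s=bot.read_state(); M=R.from_rotvec(s['tcp_rot']).as_matrix()
for n,a,b in (('w9',38,330),('w10',70,362),('w11',83,390),('w12',53,368)):
  w,t=ball(295+a/3,295+b/3,315,c,s['tool_pos'],M); print(n,'ball in tool mm',np.round(t*1e3,1), 'jig if now',np.round(toj(w)*1e3,1))
"
```

```text
w9 ball in tool mm [ -1.2  -0.  -22.1] jig if now [-129.8  -70.5  138.6]
w10 ball in tool mm [ -5.3  -0.  -22.4] jig if now [-125.8  -70.5  138.9]
w11 ball in tool mm [ -3.6  -0.  -28.3] jig if now [-127.5  -70.5  144.8]
w12 ball in tool mm [  1.5  -0.1 -31. ] jig if now [-132.7  -70.5  147.4]
```

By its apparent size, the ball has slid up between the pads, from 22 to 31 mm behind the TCP. The lever is therefore at about 76° from upright rather than 80°. I'll grip harder and continue to about 87°, then measure again.

>>> {"fn": "drive_tool", "kwargs": {
  "steps": [
    [[0,0,0],0],
    [[0,0,0],0],
    [[1,0,4.5],0],
    [[1,0,4.5],0],
    [[0.8,0,4.5],0],
    [[0.6,0,4.5],0],
    [[0.4,0,4.5],0],
    [[0,0,0],0]
  ],
  "jaw": 0,
  "force": 100
}}

```text
time: 11.62
tool_pos: [0.4729, 0.2345, 0.0958]
tcp_rot: [-0.292, 3.107, 0.008]
wrist_force: [17.4, 5.2, 4.6]
width: 0.337
```

```bash
python3 -c "
from h import *
rep(); snap('wrist','w13.png')
im=cv2.imread('pics/w13.png')[295:435,255:375]; cv2.imwrite('pics/b13.png',cv2.resize(np.clip(im*2.0,0,255).astype('uint8'),(360,420),interpolation=cv2.INTER_CUBIC))
"
```

```text
t 11.62 tcp jig mm [-129.8  -70.4   95.8] twist to go(tool z) -0.04 F [17.4  5.2  4.6] w 0.337 tilt [ 0.02   0.007 -1.   ]
```

View pics/b13.png

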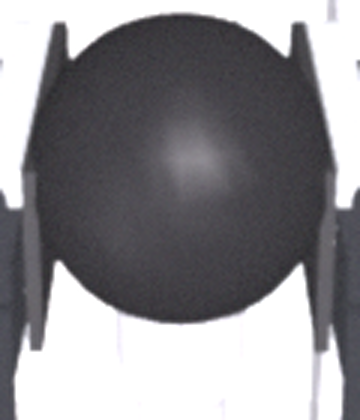

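View pics/w13.png

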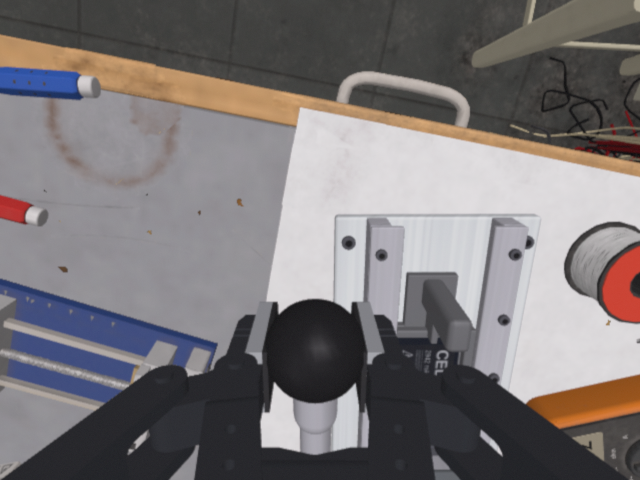

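```bash
python3 -c "
from h import *
c=bot.camera_info('wrist'); s=bot.read_state(); M=R.from_rotvec(s['tcp_rot']).as_matrix()
w,t=ball(295+12/3,295+323/3,315.5,c,s['tool_pos'],M); print('ball in tool mm',np.round(t*1e3,1), 'jig',np.round(toj(w)*1e3,1))
j=toj(w)*1e3
X,Z=-(j[0]-3.3),j[2]+2.2-115
print(X,Z,np.degrees(np.arctan2(X,Z)),np.hypot(X,Z))
"
```

```text
ball in tool mm [  5.6   0.1 -29.2] jig [-135.9  -70.4  125.2]
139.18488623671013 12.390568923419906 84.9128040821773 139.7353167777279
```

The ball is at a radius of 139.7 mm (nominal 140) and 84.9° from upright. I'm pulling slightly outward, 17 N along +x, so I'll relieve that while going the last 12 mm down.

>>> {"fn": "drive_tool", "kwargs": {
  "steps": [
    [[-1,0,3],0],
    [[-1,0,3],0],
    [[-1,0,3],0],
    [[-0.5,0,2],0],
    [[0,0,0],0],
    [[0,0,0],0]
  ]
}}

```text
time: 12.17
tool_pos: [0.4722, 0.2343, 0.0839]
tcp_rot: [-0.29, 3.117, 0.007]
wrist_force: [5.0, 3.5, 9.9]
width: 0.33
```

```bash
python3 -c "
from h import *
rep(); snap('wrist','w14.png')
im=cv2.imread('pics/w14.png')[285:425,255:375]; cv2.imwrite('pics/b14.png',cv2.resize(np.clip(im*2.0,0,255).astype('uint8'),(360,420),interpolation=cv2.INTER_CUBIC))
"
```

```text
t 12.17 tcp jig mm [-130.5  -70.4   83.9] twist to go(tool z) -0.13 F [5.  3.5 9.9] w 0.33 tilt [ 0.011  0.005 -1.   ]
```

View pics/b14.png

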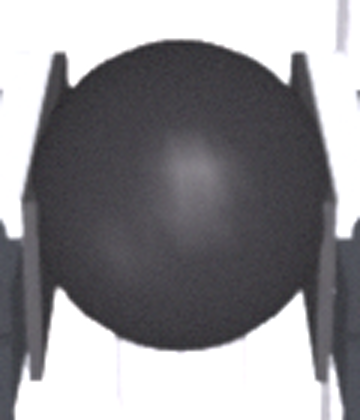

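```bash
cat > m.py <<'E'
from h import *
import sys
a,b,off=map(float,sys.argv[1:4])
c=bot.camera_info('wrist'); s=bot.read_state(); M=R.from_rotvec(s['tcp_rot']).as_matrix()
w,t=ball(off+a/3,off+b/3,315.5,c,s['tool_pos'],M); j=toj(w)*1e3
X,Z=-(j[0]-3.3),j[2]+2.2-115
print('tool',np.round(t*1e3,1),'jig',np.round(j,1),'phi',np.degrees(np.arctan2(X,Z)),'theta',np.arctan2(X,Z)-np.radians(5),'rad',np.hypot(X,Z), s['wrist_force'], s['time'])
E
python3 m.py 39 351 285
python3 -c "
from h import *
b=snap('scene','s14.png')[190:350,260:460,::-1]
cv2.imwrite('pics/s14z.png',cv2.resize(b,None,fx=3.5,fy=3.5,interpolation=cv2.INTER_CUBIC)); snap('top','t14.png')"
```

```text
tool [  6.1   0.1 -29.5] jig [-136.9  -70.4  113.4] phi 89.74110071221945 theta 1.4790112191923412 rad 140.2340595044435 [5.25028557 3.30037445 8.76576301] 12.2167
```

View pics/w14.png

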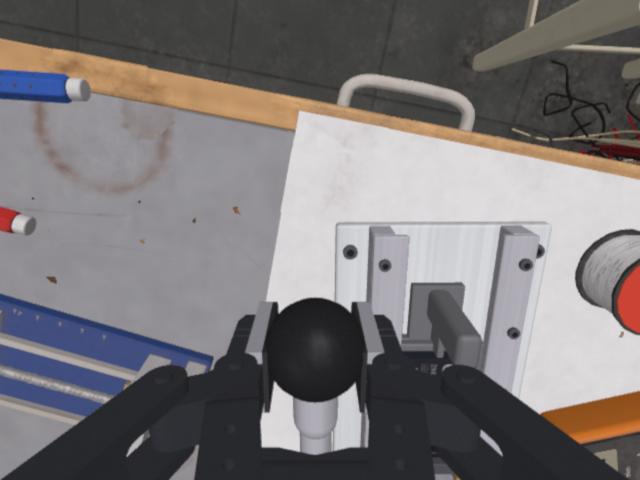

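View pics/s14z.png

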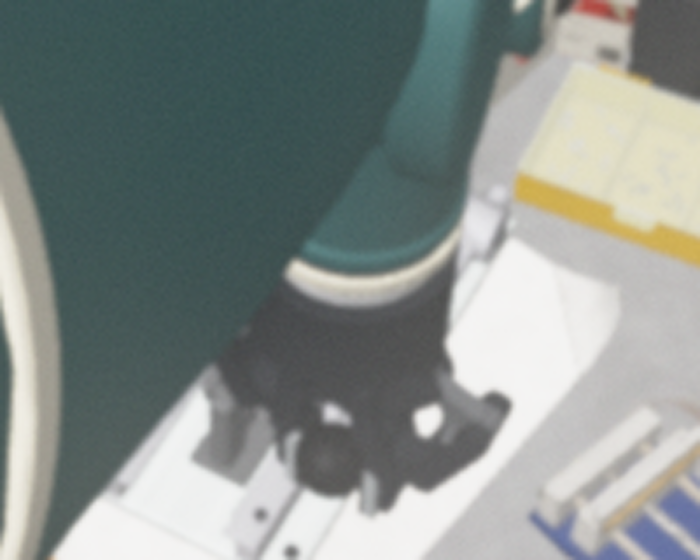

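```bash
python3 -c "
from h import *
p,d=ray('scene',260+328/3.5,190+458/3.5)
k=lambda q:q
t=((-.072-(p-O)@JY)/(d@JY)); q=toj(p+d*t)*1e3; print('scene ray at y=-72',q)
p=p+np.array([.0012,.003,0]); t=((-.072-(p-O)@JY)/(d@JY)); print('shift-corrected',toj(p+d*t)*1e3)
print(proj('scene',J(-.1367,-.072,.1148)),260+328/3.5,190+458/3.5)
"
```

```text
scene ray at y=-72 [-144.76329771  -72.          121.09249544]
shift-corrected [-148.87122922  -72.          131.37330454]
(np.float64(356.1904018498157), np.float64(319.03921330810067)) 353.7142857142857 320.8571428571429
```

>>> {"fn": "drive_tool", "kwargs": {
  "steps": [
    [[0,0,0],0],
    [[0,0,0],0],
    [[0,0,0],0],
    [[0,0,0],0],
    [[0,0,0],0],
    [[0,0,0],0],
    [[0,0,0],0],
    [[0,0,0],0]
  ]
}}

```text
time: 12.98
tool_pos: [0.4722, 0.2343, 0.0841]
tcp_rot: [-0.29, 3.116, 0.007]
wrist_force: [5.0, 3.6, 9.3]
width: 0.334
```

```bash
python3 -c "
from h import *
rep(); snap('wrist','w15.png')
im=cv2.imread('pics/w15.png')[285:425,255:375]; cv2.imwrite('pics/b15.png',cv2.resize(np.clip(im*2.0,0,255).astype('uint8'),(360,420),interpolation=cv2.INTER_CUBIC))
a=cv2.imread('pics/w14.png'); b=cv2.imread('pics/w15.png'); print(np.abs(a.astype(int)-b).mean())
for n,p in dict(L=(-.15,.06,.012),R=(-.15,-.06,.012),tF=(-.114,0,.068),tR=(-.096,0,.068)).items():
  print(n,np.round(proj('wrist',J(*p)),1))
"
```

```text
t 12.98 tcp jig mm [-130.5  -70.5   84.1] twist to go(tool z) -0.13 F [5.  3.6 9.3] w 0.334 tilt [ 0.011  0.005 -1.   ]
0.9470149739583333
L [552.4 221.3]
R [333.5 221.9]
tF [473.  333.9]
tR [468.2 368. ]
```

View pics/b15.png

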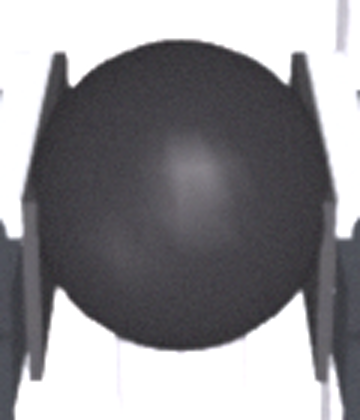

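The pose is steady: no drift after 0.8 s of holding, with the lever estimated at 1.48 rad. The scene camera sees the ball within about 3 px of where it was predicted. Handing in.

```bash
python3 -c "
from h import *
bot.finish_job(); rep()"
```

```text
the job is handed in; nothing more can be done
the job is handed in; nothing more can be done
```

I pushed the nest home with the shut fingers on its tab, then gripped the ball knob and pulled the lever down to level. I handed in at about 13 s with the knob still held. The hand-in reports no verdict, so what follows is from my own last checks.

**Nest:** It stopped hard at the expected place, with the push force rising to about 9 N. The camera views put it 1 to 2.5 mm short of nominal home, inside the 4.5 mm limit. The head's front edge looked 2 to 4 mm off its expected place in the top view. I judged that to be its rounded edge and calibration error and did not push again.

**Lever:** The wrist camera gives 1.479 rad (level is 1.484), with the knob at 140.2 mm radius. My estimated error is about 0.02 rad. The wrist force read about 9 N upward, and neither pose nor image changed over 0.8 s of holding.

**Grip:** The ball slid about 9 mm up between the pads during the pull, and the lever lagged by about 4°. I raised the grip from 50 to 100 N, after which it stayed put, and corrected the angle from the images.

**Not confirmed directly:**
- **Probe depth:** I inferred it from the lever angle only.
- **Scene camera:** It agreed on the ball's position only to about 3 px, in line with its calibration offset.
- **Cell and bystanders:** The cell looked flat the last time it was fully in view. I saw no sign that the multimeter, spool or tweezers had moved, but did not measure them.

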